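# Sort steel spacers into the trough of a counting tray

## Robot

A 6-joint arm with a two-finger parallel gripper is mounted at the origin on a cart in front of the work surface, level with it; the furniture and walls round the work are solid. World frame = base frame: x ahead of the robot, y to its left, z up, the work surface at z = 0. Lengths are in m, angles in degrees, forces in N, time in s.
With the tool pointing down it reaches from about 0.35 to 0.875 m from the base axis. Payload 4.2 kg.
Tool frame: the origin (TCP) lies between the finger pads; the fingertips stand 14 mm ahead of it and the grasp point (between the pads) lies 5 mm behind it; z points along the fingers, y is the line along which they close (so a half turn about z gives the same grasp; the last joint's range is limited). The gripper opens to 87 mm and grips with 3 to 60 N. Pads are 19 mm wide; open, the fingers measure 117 mm over their backs; the gripper's body (75 mm by 190 mm) begins 51 mm behind the grasp point.
Start: joints at [-52.506, 22.042, 0.453, 0, -68.411, -14.817], TCP at [0.241, -0.577, 0.237] pointing down, gripper open.
Joint ranges: [-179.83, 179.83], [-69.29, 118.12], [-61.27, 80.66], [-181.25, 117.63], [-171.15, -9.14], [-177.46, 177.46]. Speed limits (degrees/s): [159.86, 159.86, 180, 180, 180, 180].

## Interface

Orientations are given as a 3x3 rotation matrix whose columns are the frame's x, y, z axes.
In Python, from station import * gives the robot as it stands. The module is installed in compiled form; this text tells all that it offers.
- The arm moves only by the tool play_rows, never from a script. Its argument "steps" is a list of rows, each an object of numbers: "ax", "ay", "az": the turn, a rotation vector about the tool's x, y, z in degrees; "dx", "dy", "dz": the shift along the tool's x, y, z in mm; "claw": the finger opening in mm, from 0 to 87. A call has 1 to 20 rows; each row shifts and turns the commanded pose from where the row before left it, along the tool's axes as they then stand; what a row does not reach is not made up. A row lasts 1/10 s, in which the tool goes at most 50 mm and 8.59 degrees, less where a joint would pass 70% of its speed; a pose out of reach is approached as far as the arm can. A call with a gripper value outside its range is refused whole. The fingers move at their own pace and stop on an object; the grip force is fixed at half the most. Time passes only in rows, so rows that do not move let the fingers close. It gives the time, the measured TCP pose, the force, the opening and the grip force at its end, in the units of the state.
- sense(): the state, without advancing time (a new reading comes with each control period).
- capture(name): name is "scene" or "top" or "wrist"; returns a dict with "frame" (480x640x3 uint8, blue, green, red), "range_z" (480x640 float32, m along the optical axis (not along the pixel's ray), 0 where there is no reading), "fx", "fy", "cx", "cy" (pixels), "xyz" and "rotation" of the camera in the world. Camera axes: x right, y down, z forward; pixel columns grow to the right and rows downward; lengths in m; the calibration is good to about 2 mm. A picture is of the moment at which its call begins.
- finish_job(): hands the job in; it is judged then, once.
The state is a dict: "time_s": time; "joints": joint angles; "joint_velocities": joint speeds; "effort": joint torques, N m; "tcp_pos": TCP position; "ee_rot": TCP orientation; "wrist_force": force on the tool from outside, world axes, zero at the start; "moment": the same for the moment, N m; "gripper_width": opening from 0.0 (shut) to 1.0 (fully open); "gripper_force": force on a finger pad.
Only numpy, scipy, OpenCV 4.12 (cv2) and the standard library are available. Lean on these libraries where they do the work, as an engineer would, in place of code of your own. Each camera call takes 0.05 s, during which the arm holds its last target. There are 200 camera calls.

## Task

Steel and brass post spacers lie mixed on the platform of the dark blue counting tray. Without gripping or lifting anything, gently sweep the four steel spacers with the closed fingers off the platform into the trough beside it, and keep both brass ones lying on the platform. Then push the white trough lid fully shut, so that the steel ones stay in when the brass ones are later poured off; do not disturb the posts, caliper and mug round the tray.

Things in the scene. Friction and masses are not known exactly. Their poses are not given: they have to be found in the camera images.
- counting_tray: Dark blue plastic counting tray, 246 x 232 mm, immovable. Origin on the bench below the middle of its length; z up, x along the trough (away from the robot at yaw 0), y from the trough towards the platform. Platform floor: z = 46 mm, x -116 to 116, y -60 to 114 mm, 15 mm high walls (4 mm thick) at both x ends and at +y (there a pouring spout, x 60 to 116 mm, is open). Trough at its -y side.
- platform_edge (a point): Middle of the platform's open edge towards the trough (tray y = -60 mm, z = 46 mm). The flat floor ends here without wall or lip and drops into the trough.
- trough_floor (a point): Middle of the trough's floor (tray y = -83 mm, z = 8 mm). The trough is 46 mm wide (tray y -60 to -106 mm), 232 mm long, with an outer wall 48 mm above the bench; the lid is hinged along the top of that wall (tray y = -108 mm, z = 49 mm).
- trough_lid (a joint): White trough lid: 0 = shut, flat over the trough; grows as it opens up and outwards (tray -y); 1.57 = upright, stop at 2.0; starts at 1.5 to 1.9. Lightly stiff hinge (0.03 N m): it stays where it is left; no catch. 232 mm long, 52 mm from hinge to free edge, 3 mm thick; shut, its top is 50.5 mm above the bench and it overlaps the platform by 4 mm.
- lid_edge (a point): Middle of the free edge of the trough lid, 52 mm from the hinge line.
- steel_1: Bright steel pedestal spacer, a disc 25 mm across and 10 mm thick with a small central hole, about 36 g; origin at the centre of its underside as it lies at the start.
- steel_2: Bright steel pedestal spacer, a disc 25 mm across and 10 mm thick with a small central hole, about 36 g; origin at the centre of its underside as it lies at the start.
- steel_3: Bright steel pedestal spacer, a disc 25 mm across and 10 mm thick with a small central hole, about 36 g; origin at the centre of its underside as it lies at the start.
- steel_4: Bright steel pedestal spacer, a disc 25 mm across and 10 mm thick with a small central hole, about 36 g; origin at the centre of its underside as it lies at the start.
- brass_1: Yellow brass pedestal spacer, a disc 25 mm across and 10 mm thick with a small central hole, about 36 g; origin at the centre of its underside as it lies at the start.
- brass_2: Yellow brass pedestal spacer, a disc 25 mm across and 10 mm thick with a small central hole, about 36 g; origin at the centre of its underside as it lies at the start.
- post_50: Bystander: bright steel post, 13 mm across, 50 mm high, standing upright on the bench just beyond the tray; origin at its foot.
- post_75: Bystander: bright steel post, 13 mm across, 75 mm high, standing upright on the bench just beyond the tray; origin at its foot.
- caliper: Bystander: digital caliper, 225 mm long, 70 mm wide over the jaws, 17 mm high, lying on the bench to the right; origin at the centre of its underside.
- mug: Bystander: blue and white mug, 78 mm across, 92 mm high, on the bench at the right; origin at the centre of its underside.

How it is judged (in metres and radians):
On the way, in this order (a step that is already met when the one before it is completed fails the run):
1. all four steel spacers are in the trough while the lid is still open (y of steel_1 in the frame of counting_tray between -0.108 and -0.057 m and x of steel_1 in the frame of counting_tray between -0.118 and 0.118 m and z of each of steel_1, steel_2, steel_3, steel_4 in the frame of counting_tray below 0.042 m and y of steel_2 in the frame of counting_tray between -0.108 and -0.057 m and x of steel_2 in the frame of counting_tray between -0.118 and 0.118 m and y of steel_3 in the frame of counting_tray between -0.108 and -0.057 m and x of steel_3 in the frame of counting_tray between -0.118 and 0.118 m and y of steel_4 in the frame of counting_tray between -0.108 and -0.057 m and x of steel_4 in the frame of counting_tray between -0.118 and 0.118 m and value of joint trough_lid above 0.5 rad), for 0.2 s.
2. the trough lid is shut over them (y of steel_1 in the frame of counting_tray between -0.108 and -0.057 m and x of steel_1 in the frame of counting_tray between -0.118 and 0.118 m and z of each of steel_1, steel_2, steel_3, steel_4 in the frame of counting_tray below 0.042 m and y of steel_2 in the frame of counting_tray between -0.108 and -0.057 m and x of steel_2 in the frame of counting_tray between -0.118 and 0.118 m and y of steel_3 in the frame of counting_tray between -0.108 and -0.057 m and x of steel_3 in the frame of counting_tray between -0.118 and 0.118 m and y of steel_4 in the frame of counting_tray between -0.108 and -0.057 m and x of steel_4 in the frame of counting_tray between -0.118 and 0.118 m and value of joint trough_lid below 0.06 rad), for 0.2 s.
At the end, for the whole second after the job is handed in: All four steel spacers lie in the trough below platform level, both brass spacers lie on the platform floor, not in the trough or outside, the lid is shut (within 0.06 rad) and everything is at rest (all of step 2 and y of brass_1 in the frame of counting_tray between -0.056 and 0.114 m and x of brass_1 in the frame of counting_tray between -0.116 and 0.116 m and z of brass_1 in the frame of counting_tray between 0.043 and 0.06 m and y of brass_2 in the frame of counting_tray between -0.056 and 0.114 m and x of brass_2 in the frame of counting_tray between -0.116 and 0.116 m and z of brass_2 in the frame of counting_tray between 0.043 and 0.06 m and linear speed of each of steel_1, steel_2, steel_3, steel_4, brass_1, brass_2 below 0.02 m/s); the robot touches nothing.
It fails at once if a spacer is lifted (more than 25 mm above the platform) (z of any of steel_1, steel_2, steel_3, steel_4, brass_1, brass_2 in the frame of counting_tray above 0.071 m).
It fails at once if a spacer is gripped or pushed harder than 18 N (contact force between the fingers and steel_1 above 18 N or contact force between the fingers and steel_2 above 18 N or contact force between the fingers and steel_3 above 18 N or contact force between the fingers and steel_4 above 18 N or contact force between the fingers and brass_1 above 18 N or contact force between the fingers and brass_2 above 18 N).
It fails at once if a brass spacer leaves the platform (y of any of brass_1, brass_2 in the frame of counting_tray below -0.06 m or y of any of brass_1, brass_2 in the frame of counting_tray above 0.116 m or z of any of brass_1, brass_2 in the frame of counting_tray below 0.035 m).
It fails at once if a bystander is shifted by more than 20 mm or tipped over (distance of any of post_50, post_75, caliper, mug from where it was at the start of the episode above 0.02 m or angle between any of post_50, post_75, mug's own z axis and vertical above 0.4 rad).
It also fails if it takes over 48 s, if anything falls off the work surface, if the arm or the gripper's body presses on something with over 40 N, if the wrist force passes 120 N, or if a joint passes its speed limit or range.

## Working session

There is one attempt and no reset: what is moved stays moved. The work goes in short steps, Python scripts to look and compute and a tool call to move; the robot and the scene stay as the last step left them, time stands still between calls to the robot, and variables do not carry over. Pictures are saved under pics/ and viewed, at most 10 in all, crops included, and the job is handed in when it is done.

Besides the shell and the picture viewer there is one more tool, called after ">>>" by a JSON object that holds its "method" and its "body", one argument or row to a line. play_rows: Moves the arm, as the interface text tells. Its arguments: {"type":"object","properties":{"steps":{"type":"array"}},"required":["steps"]}

```bash
mkdir -p pics; cat > h.py <<'E'
from station import *
import numpy as np, cv2
def pts(c):
    v,u=np.mgrid[0:480,0:640]; z=c["range_z"]
    p=np.stack([(u-c["cx"])/c["fx"]*z,(v-c["cy"])/c["fy"]*z,z],-1)
    return p@np.array(c["rotation"]).T+np.array(c["xyz"])
def ray(c,u,v,h):
    d=np.array(c["rotation"])@np.array([(u-c["cx"])/c["fx"],(v-c["cy"])/c["fy"],1]); o=np.array(c["xyz"])
    return o+d*(h-o[2])/d[2]
E
python3 - <<'E'
from h import *
s=sense(); print(s["time_s"],s["tcp_pos"],np.round(s["ee_rot"],3),s["gripper_width"])
import pickle
for n in("top","scene"):
    c=capture(n); cv2.imwrite(f"pics/{n}0.png",c["frame"]); pickle.dump(c,open(n+".pkl","wb")); print(n,c["xyz"],np.round(c["rotation"],3).tolist(),c["fx"])
E
```

```text
0.0 [ 0.24076022 -0.57615603  0.23547919] [[-0.923 -0.385 -0.001]
 [-0.385  0.923  0.002]
 [ 0.     0.002 -1.   ]] 1.0044873090445632
top [ 0.48658339 -0.0971094   1.04035837] [[-0.019, -0.993, 0.114], [-0.999, 0.016, -0.027], [0.025, -0.115, -0.993]] 551.2437310250408
scene [0.64771679 0.61357155 0.56167384] [[-0.998, 0.018, -0.052], [0.054, 0.556, -0.83], [0.014, -0.831, -0.556]] 493.6590722293254
```

View pics/top0.png

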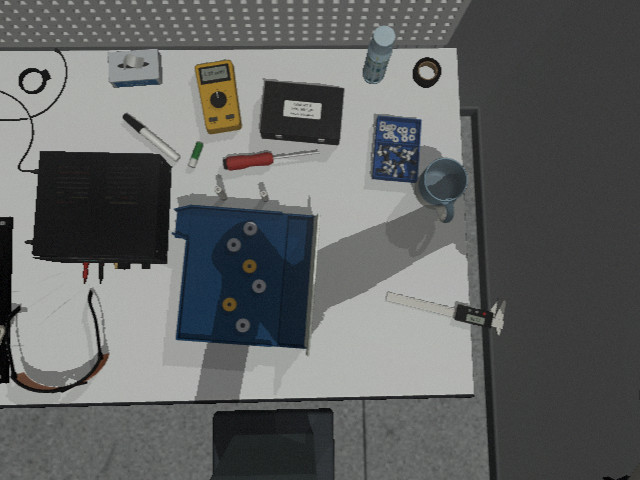

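View pics/scene0.png

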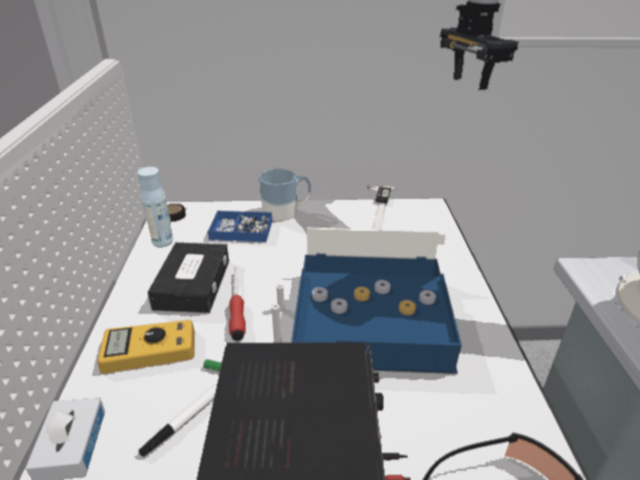

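Top view: the tray spans about u 177–316, v 206–350, with the trough on the right (robot -y) and the lid upright at u≈312. Steel is at (250,228), (234,245), (259,286), (242,325); brass at (249,266), (229,304). The posts stand beyond the far wall at (221,185) and (264,190).

```bash
python3 - <<'E'
from h import *
import pickle
c=pickle.load(open("top.pkl","rb")); P=pts(c); f=c["frame"].astype(int); hsv=cv2.cvtColor(c["frame"],cv2.COLOR_BGR2HSV)
v,u=np.mgrid[0:480,0:640]; roi=(u>165)&(u<325)&(v>195)&(v<360)
blue=roi&(hsv[...,0]>100)&(hsv[...,0]<120)&(hsv[...,1]>120)
z=P[...,2]
print("bench z",np.median(z[360:380,300:340]),"platform z",np.median(z[blue&(abs(z-.046)<.006)]))
wall=blue&(z>.054)&(z<.07)
q=P[wall]; r=cv2.minAreaRect((q[:,:2]*1000).astype(np.float32)); print("wall rect",r)
fl=blue&(abs(z-.046)<.006); print("floor",cv2.minAreaRect((P[fl][:,:2]*1000).astype(np.float32)))
tr=blue&(z<.02)&(z>0); print("trough",cv2.minAreaRect((P[tr][:,:2]*1000).astype(np.float32)), np.median(z[tr]))
lid=roi&(z>.075)&(z<.12); q=P[lid]; print("lid hi",len(q),q.min(0),q.max(0))
# discs
roi2=(u>215)&(u<275)&(v>215)&(v<340)
m=(roi2&(hsv[...,1]<110)|(roi2&(hsv[...,0]<40)&(hsv[...,2]>90))).astype(np.uint8)
m=cv2.morphologyEx(m,cv2.MORPH_CLOSE,np.ones((5,5)))
n,l,st,ce=cv2.connectedComponentsWithStats(m)
for i in range(1,n):
    if st[i,4]<40: continue
    k=l==i; print(ce[i].round(1),st[i,4],"sat",np.median(hsv[k][:,1]),"ray",ray(c,*ce[i],.056).round(4),"z",np.median(z[k]).round(4),"diam",2*np.sqrt(st[i,4]/np.pi)*.99/c["fx"])
E
```

```text
bench z 0.0005067193869832121 platform z 0.04636791511666749
wall rect ((542.8153076171875, 46.04932403564453), (191.64601135253906, 239.0027313232422), 84.64096069335938)
floor ((538.6246337890625, 16.865447998046875), (244.77906799316406, 238.84878540039062), 85.57886505126953)
trough ((530.8856201171875, -83.02823638916016), (45.26823425292969, 232.73887634277344), 84.65874481201172) 0.008368578664685766
lid hi 593 [ 0.4013956  -0.12567172  0.07514368] [ 0.6426875 -0.0993065  0.1068366]
[250.4 228.6] 192 sat 18.5 ray [ 0.6236 -0.0031  0.056 ] z 0.0557 diam 0.028080006548648364
[233.5 244.6] 174 sat 18.0 ray [0.5951 0.0272 0.056 ] z 0.0559 diam 0.02673136983570983
[249.1 265.9] 180 sat 159.0 ray [ 0.5564 -0.0006  0.056 ] z 0.056 diam 0.02718834943107758
[258.7 285.7] 170 sat 17.5 ray [ 0.521  -0.0173  0.056 ] z 0.0559 diam 0.026422326272142995
[229.2 304.2] 185 sat 165.0 ray [0.4892 0.0349 0.056 ] z 0.0557 diam 0.027563378863335604
[242.5 325. ] 178 sat 17.0 ray [0.4524 0.0116 0.056 ] z 0.0563 diam 0.027036881124778738
```

>>> {"method": "play_rows", "body": {
  "steps": [
    {"az": -7.75, "claw": 0},
    {"az": -7.75, "claw": 0},
    {"az": -7.75, "claw": 0},
    {"az": -7.75, "claw": 0},
    {"az": -7.75, "claw": 0},
    {"az": -7.75, "claw": 0},
    {"az": -7.75, "claw": 0},
    {"az": -7.75, "claw": 0},
    {"claw": 0},
    {"claw": 0}
  ]
}}

```text
invalid input at $.steps[0]: expected keys ax, ay, az, dx, dy, dz, claw
```

```bash
cat > where.py <<'E'
from h import *
O=np.array([538.6,-.4]); A=np.array([[.9957,-.0931],[.0931,.9957]])
def where():
    s=sense(); p=np.array(s["tcp_pos"])*1000; R=np.array(s["ee_rot"])
    XY=A@(p[:2]-O)
    print("t",round(s["time_s"],2),"tray X,Y",XY.round(1),"z",p[2].round(1),"toolx yaw",np.degrees(np.arctan2(R[1,0],R[0,0])).round(2),"toolz",R[:,2].round(4),"F",np.round(s["wrist_force"],1),"w",s["gripper_width"],"j",np.round(s["joints"],0))
    return XY,p
if __name__=="__main__":
    XY,p=where()
    import sys
    if len(sys.argv)>1:
        t=[float(a) for a in sys.argv[1:]]
        print("dx",round(XY[1]-t[1],1),"dy",round(XY[0]-t[0],1),"dz",round(p[2]-t[2],1))
E
python3 where.py 85 37 110
```

```text
t 0.1 tray X,Y [-242.9 -601.1] z 235.6 toolx yaw -157.33 toolz [-8.0e-04  1.7e-03 -1.0e+00] F [ 0.6  0.  -0.9] w 0.9993624337938428 j [-53.  22.   0.  -0. -68. -15.]
dx -638.1 dy -327.9 dz 125.6
```

>>> {"method": "play_rows", "body": {
  "steps": [
    {"ax": 0, "ay": 0, "az": -7.75, "dx": 0, "dy": 0, "dz": 0, "claw": 0},
    {"ax": 0, "ay": 0, "az": -7.75, "dx": 0, "dy": 0, "dz": 0, "claw": 0},
    {"ax": 0, "ay": 0, "az": -7.75, "dx": 0, "dy": 0, "dz": 0, "claw": 0},
    {"ax": 0, "ay": 0, "az": -7.75, "dx": 0, "dy": 0, "dz": 0, "claw": 0},
    {"ax": 0, "ay": 0, "az": -7.75, "dx": 0, "dy": 0, "dz": 0, "claw": 0},
    {"ax": 0, "ay": 0, "az": -7.75, "dx": 0, "dy": 0, "dz": 0, "claw": 0},
    {"ax": 0, "ay": 0, "az": -7.75, "dx": 0, "dy": 0, "dz": 0, "claw": 0},
    {"ax": 0, "ay": 0, "az": -7.75, "dx": 0, "dy": 0, "dz": 0, "claw": 0},
    {"ax": 0, "ay": 0, "az": 0, "dx": 0, "dy": -30, "dz": 0, "claw": 0},
    {"ax": 0, "ay": 0, "az": 0, "dx": 0, "dy": -30, "dz": 0, "claw": 0}
  ]
}}

```text
time_s: 1.1
tcp_pos: [0.3006, -0.5822, 0.2363]
ee_rot: [[-0.094, -0.996, -0.0], [-0.996, 0.094, 0.001], [-0.001, 0.0, -1.0]]
wrist_force: [-0.3, -0.1, 0.3]
gripper_width: 0.175
gripper_force: 0.0
```

```bash
python3 where.py 85 37 110
```

```text
t 1.1 tray X,Y [-182.8 -601.4] z 236.3 toolx yaw -95.41 toolz [-3.e-04  7.e-04 -1.e+00] F [-0.3 -0.1  0.3] w 0.17456398572236112 j [-49.  25.   5.  -0. -70.  43.]
dx -638.4 dy -267.8 dz 126.3
```

>>> {"method": "play_rows", "body": {
  "steps": [
    {"ax": 0, "ay": 0, "az": 0, "dx": -32, "dy": -13.4, "dz": 0, "claw": 0},
    {"ax": 0, "ay": 0, "az": 0, "dx": -32, "dy": -13.4, "dz": 0, "claw": 0},
    {"ax": 0, "ay": 0, "az": 0, "dx": -32, "dy": -13.4, "dz": 0, "claw": 0},
    {"ax": 0, "ay": 0, "az": 0, "dx": -32, "dy": -13.4, "dz": 0, "claw": 0},
    {"ax": 0, "ay": 0, "az": 0, "dx": -32, "dy": -13.4, "dz": 0, "claw": 0},
    {"ax": 0, "ay": 0, "az": 0, "dx": -32, "dy": -13.4, "dz": 0, "claw": 0},
    {"ax": 0, "ay": 0, "az": 0, "dx": -32, "dy": -13.4, "dz": 0, "claw": 0},
    {"ax": 0, "ay": 0, "az": 0, "dx": -32, "dy": -13.4, "dz": 0, "claw": 0},
    {"ax": 0, "ay": 0, "az": 0, "dx": -32, "dy": -13.4, "dz": 0, "claw": 0},
    {"ax": 0, "ay": 0, "az": 0, "dx": -32, "dy": -13.4, "dz": 0, "claw": 0},
    {"ax": 0, "ay": 0, "az": 0, "dx": -32, "dy": -13.4, "dz": 0, "claw": 0},
    {"ax": 0, "ay": 0, "az": 0, "dx": -32, "dy": -13.4, "dz": 0, "claw": 0},
    {"ax": 0, "ay": 0, "az": 0, "dx": -32, "dy": -13.4, "dz": 0, "claw": 0},
    {"ax": 0, "ay": 0, "az": 0, "dx": -32, "dy": -13.4, "dz": 0, "claw": 0},
    {"ax": 0, "ay": 0, "az": 0, "dx": -32, "dy": -13.4, "dz": 0, "claw": 0},
    {"ax": 0, "ay": 0, "az": 0, "dx": -32, "dy": -13.4, "dz": 0, "claw": 0},
    {"ax": 0, "ay": 0, "az": 0, "dx": -32, "dy": -13.4, "dz": 0, "claw": 0},
    {"ax": 0, "ay": 0, "az": 0, "dx": -32, "dy": -13.4, "dz": 0, "claw": 0},
    {"ax": 0, "ay": 0, "az": 0, "dx": -32, "dy": -13.4, "dz": 0, "claw": 0},
    {"ax": 0, "ay": 0, "az": 0, "dx": -30.4, "dy": -13.2, "dz": 0, "claw": 0}
  ]
}}

```text
time_s: 3.1
tcp_pos: [0.6268, 0.0301, 0.236]
ee_rot: [[-0.093, -0.996, -0.001], [-0.996, 0.093, -0.0], [0.0, 0.001, -1.0]]
wrist_force: [0.5, -0.5, -0.5]
gripper_width: 0.005
gripper_force: 0.0
```

```bash
python3 where.py 85 37 110; python3 - <<'E'
from h import *
c=capture("wrist"); cv2.imwrite("pics/w1.png",c["frame"])
E
```

```text
t 3.1 tray X,Y [85.  38.5] z 236.0 toolx yaw -95.31 toolz [-1.1e-03 -1.0e-04 -1.0e+00] F [ 0.5 -0.5 -0.5] w 0.005486635290592067 j [ 17.  22.   1.  -0. -69. -23.]
dx 1.5 dy -0.0 dz 126.0
```

View pics/w1.png

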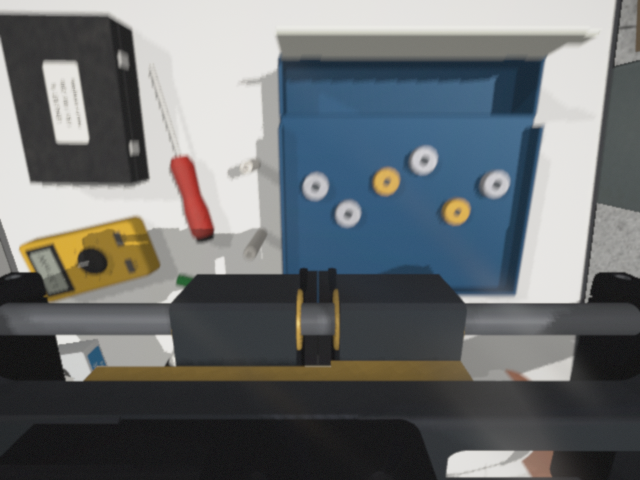

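Wrist view: the tray and all six discs are clear, with steel at (315,186), (347,214), (423,160), (494,184). The closed fingers hang at (318,318). I shift 3 mm away from steel_2 and descend behind steel_1.

>>> {"method": "play_rows", "body": {
  "steps": [
    {"ax": 0, "ay": 0, "az": 0, "dx": 1, "dy": -3, "dz": 22, "claw": 0},
    {"ax": 0, "ay": 0, "az": 0, "dx": 0, "dy": 0, "dz": 25, "claw": 0},
    {"ax": 0, "ay": 0, "az": 0, "dx": 0, "dy": 0, "dz": 25, "claw": 0},
    {"ax": 0, "ay": 0, "az": 0, "dx": 0, "dy": 0, "dz": 25, "claw": 0},
    {"ax": 0, "ay": 0, "az": 0, "dx": 0, "dy": 0, "dz": 25, "claw": 0},
    {"ax": 0, "ay": 0, "az": 0, "dx": 0, "dy": 0, "dz": 20, "claw": 0},
    {"ax": 0, "ay": 0, "az": 0, "dx": 0, "dy": 0, "dz": 15, "claw": 0},
    {"ax": 0, "ay": 0, "az": 0, "dx": 0, "dy": 0, "dz": 10, "claw": 0},
    {"ax": 0, "ay": 0, "az": 0, "dx": 0, "dy": 0, "dz": 5, "claw": 0},
    {"ax": 0, "ay": 0, "az": 0, "dx": 0, "dy": 0, "dz": 0, "claw": 0}
  ]
}}

```text
time_s: 4.15
tcp_pos: [0.6292, 0.0272, 0.064]
ee_rot: [[-0.093, -0.996, -0.001], [-0.996, 0.093, -0.0], [0.0, 0.001, -1.0]]
wrist_force: [-0.3, -0.7, 0.1]
gripper_width: 0.003
gripper_force: 0.0
```

```bash
python3 where.py 88 -54 64; python3 - <<'E'
from h import *
c=capture("scene"); cv2.imwrite("pics/s2.png",cv2.resize(c["frame"][190:400,260:480],None,fx=2.7,fy=2.7))
E
```

```text
t 4.15 tray X,Y [87.7 35.9] z 64.0 toolx yaw -95.32 toolz [-1.e-03 -3.e-04 -1.e+00] F [-0.3 -0.7  0.1] w 0.0033373428532317484 j [ 17.  32. -11.  -0. -48. -22.]
dx 89.9 dy -0.3 dz 0.0
```

View pics/s2.png

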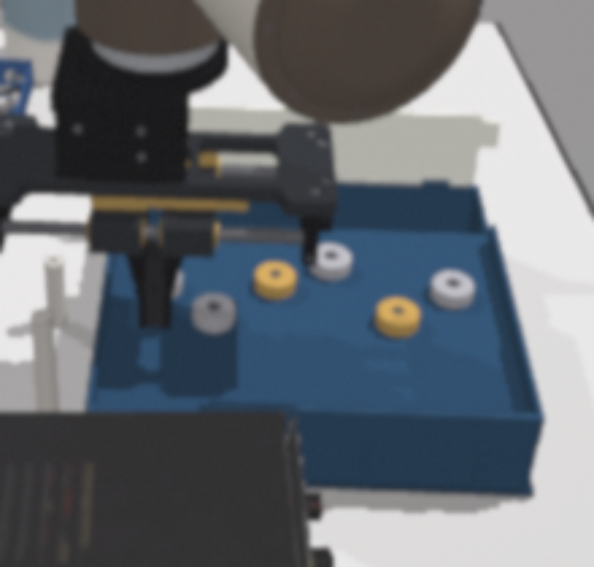

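Scene view: the fingers stand in the clear behind steel_1, with a good gap to steel_2 at (213,313) in the crop. Sweeping steel_1 now.

>>> {"method": "play_rows", "body": {
  "steps": [
    {"ax": 0, "ay": 0, "az": 0, "dx": 3, "dy": 1, "dz": 0, "claw": 0},
    {"ax": 0, "ay": 0, "az": 0, "dx": 4, "dy": 1, "dz": 0, "claw": 0},
    {"ax": 0, "ay": 0, "az": 0, "dx": 4, "dy": 0, "dz": 0, "claw": 0},
    {"ax": 0, "ay": 0, "az": 0, "dx": 5, "dy": 0, "dz": 0, "claw": 0},
    {"ax": 0, "ay": 0, "az": 0, "dx": 7, "dy": 0, "dz": 0, "claw": 0},
    {"ax": 0, "ay": 0, "az": 0, "dx": 8, "dy": 0, "dz": 0, "claw": 0},
    {"ax": 0, "ay": 0, "az": 0, "dx": 8, "dy": 0, "dz": 0, "claw": 0},
    {"ax": 0, "ay": 0, "az": 0, "dx": 8, "dy": 0, "dz": 0, "claw": 0},
    {"ax": 0, "ay": 0, "az": 0, "dx": 8, "dy": 0, "dz": 0, "claw": 0},
    {"ax": 0, "ay": 0, "az": 0, "dx": 8, "dy": 0, "dz": 0, "claw": 0},
    {"ax": 0, "ay": 0, "az": 0, "dx": 8, "dy": 0, "dz": 0, "claw": 0},
    {"ax": 0, "ay": 0, "az": 0, "dx": 8, "dy": 0, "dz": 0, "claw": 0},
    {"ax": 0, "ay": 0, "az": 0, "dx": 8, "dy": 0, "dz": 0, "claw": 0},
    {"ax": 0, "ay": 0, "az": 0, "dx": 8, "dy": 0, "dz": 0, "claw": 0},
    {"ax": 0, "ay": 0, "az": 0, "dx": 0, "dy": 0, "dz": 0, "claw": 0},
    {"ax": 0, "ay": 0, "az": 0, "dx": 0, "dy": 0, "dz": -20, "claw": 0},
    {"ax": 0, "ay": 0, "az": 0, "dx": 0, "dy": 0, "dz": -20, "claw": 0}
  ]
}}

```text
time_s: 5.9
tcp_pos: [0.6182, -0.0672, 0.1043]
ee_rot: [[-0.093, -0.996, -0.002], [-0.996, 0.093, -0.0], [0.001, 0.002, -1.0]]
wrist_force: [0.2, -1.1, 0.7]
gripper_width: 0.005
gripper_force: 0.0
```

```bash
python3 where.py 53.5 63 104; python3 - <<'E'
from h import *
c=capture("scene"); cv2.imwrite("pics/s3.png",cv2.resize(c["frame"][190:400,260:480],None,fx=2.7,fy=2.7))
E
```

```text
t 5.9 tray X,Y [ 85.4 -59.1] z 104.3 toolx yaw -95.32 toolz [-2.1e-03 -4.0e-04 -1.0e+00] F [ 0.2 -1.1  0.7] w 0.004580186244466948 j [  9.  29. -10.   0. -52. -14.]
dx -122.1 dy 31.9 dz 0.3
```

View pics/s3.png

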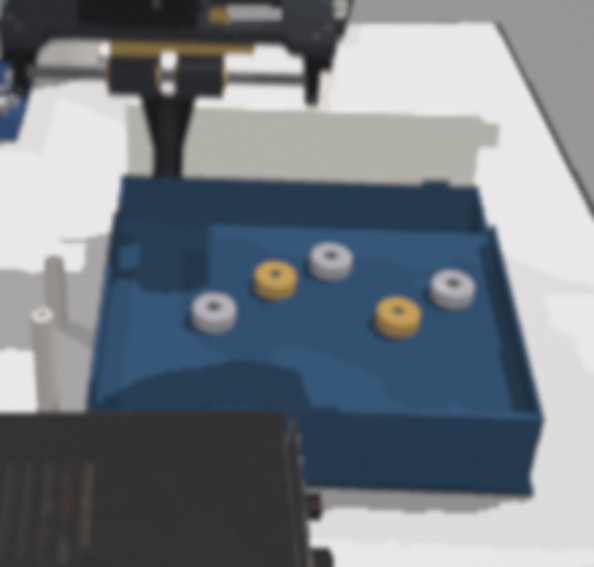

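Steel_1 has left the platform; the other five discs haven't moved. Next is steel_2.

>>> {"method": "play_rows", "body": {
  "steps": [
    {"ax": 0, "ay": 0, "az": 0, "dx": -40, "dy": 10.5, "dz": 0, "claw": 0},
    {"ax": 0, "ay": 0, "az": 0, "dx": -41, "dy": 10.5, "dz": 0, "claw": 0},
    {"ax": 0, "ay": 0, "az": 0, "dx": -40, "dy": 11, "dz": 0, "claw": 0},
    {"ax": 0, "ay": 0, "az": 0, "dx": 0, "dy": 0, "dz": 18, "claw": 0},
    {"ax": 0, "ay": 0, "az": 0, "dx": 0, "dy": 0, "dz": 15, "claw": 0},
    {"ax": 0, "ay": 0, "az": 0, "dx": 0, "dy": 0, "dz": 7, "claw": 0},
    {"ax": 0, "ay": 0, "az": 0, "dx": 3, "dy": 0, "dz": 0, "claw": 0},
    {"ax": 0, "ay": 0, "az": 0, "dx": 5, "dy": 0, "dz": 0, "claw": 0},
    {"ax": 0, "ay": 0, "az": 0, "dx": 5, "dy": 0, "dz": 0, "claw": 0},
    {"ax": 0, "ay": 0, "az": 0, "dx": 8, "dy": 0, "dz": 0, "claw": 0},
    {"ax": 0, "ay": 0, "az": 0, "dx": 10, "dy": 0, "dz": 0, "claw": 0},
    {"ax": 0, "ay": 0, "az": 0, "dx": 10, "dy": 0, "dz": 0, "claw": 0},
    {"ax": 0, "ay": 0, "az": 0, "dx": 10, "dy": 0, "dz": 0, "claw": 0},
    {"ax": 0, "ay": 0, "az": 0, "dx": 10, "dy": 0, "dz": 0, "claw": 0},
    {"ax": 0, "ay": 0, "az": 0, "dx": 10, "dy": 0, "dz": 0, "claw": 0},
    {"ax": 0, "ay": 0, "az": 0, "dx": 10, "dy": 0, "dz": 0, "claw": 0},
    {"ax": 0, "ay": 0, "az": 0, "dx": 10, "dy": 0, "dz": 0, "claw": 0},
    {"ax": 0, "ay": 0, "az": 0, "dx": 10, "dy": 0, "dz": 0, "claw": 0},
    {"ax": 0, "ay": 0, "az": 0, "dx": 10, "dy": 0, "dz": 0, "claw": 0},
    {"ax": 0, "ay": 0, "az": 0, "dx": 9, "dy": 0, "dz": 0, "claw": 0}
  ]
}}

```text
time_s: 7.95
tcp_pos: [0.5867, -0.0641, 0.0645]
ee_rot: [[-0.093, -0.996, -0.0], [-0.996, 0.093, -0.0], [0.0, 0.0, -1.0]]
wrist_force: [-0.3, -0.4, 0.1]
gripper_width: 0.007
gripper_force: 0.0
```

```bash
python3 where.py -16 7 104
```

```text
t 7.95 tray X,Y [ 53.8 -58.9] z 64.5 toolx yaw -95.33 toolz [-3.e-04 -1.e-04 -1.e+00] F [-0.3 -0.4  0.1] w 0.006840455526087455 j [  9.  29. -17.   0. -45. -15.]
dx -65.9 dy 69.8 dz -39.5
```

>>> {"method": "play_rows", "body": {
  "steps": [
    {"ax": 0, "ay": 0, "az": 0, "dx": 0, "dy": 0, "dz": -20, "claw": 0},
    {"ax": 0, "ay": 0, "az": 0, "dx": 0, "dy": 0, "dz": -20, "claw": 0},
    {"ax": 0, "ay": 0, "az": 0, "dx": -23, "dy": 23, "dz": 0, "claw": 0},
    {"ax": 0, "ay": 0, "az": 0, "dx": -23, "dy": 23, "dz": 0, "claw": 0},
    {"ax": 0, "ay": 0, "az": 0, "dx": -23, "dy": 24, "dz": 0, "claw": 0},
    {"ax": 0, "ay": 0, "az": 0, "dx": 0, "dy": 0, "dz": 18, "claw": 0},
    {"ax": 0, "ay": 0, "az": 0, "dx": 0, "dy": 0, "dz": 15, "claw": 0},
    {"ax": 0, "ay": 0, "az": 0, "dx": 0, "dy": 0, "dz": 7, "claw": 0},
    {"ax": 0, "ay": 0, "az": 0, "dx": 3, "dy": 0, "dz": 0, "claw": 0},
    {"ax": 0, "ay": 0, "az": 0, "dx": 4, "dy": 0, "dz": 0, "claw": 0},
    {"ax": 0, "ay": 0, "az": 0, "dx": 5, "dy": 0, "dz": 0, "claw": 0},
    {"ax": 0, "ay": 0, "az": 0, "dx": 7, "dy": 0, "dz": 0, "claw": 0},
    {"ax": 0, "ay": 0, "az": 0, "dx": 8, "dy": 0, "dz": 0, "claw": 0},
    {"ax": 0, "ay": 0, "az": 0, "dx": 8, "dy": 0, "dz": 0, "claw": 0},
    {"ax": 0, "ay": 0, "az": 0, "dx": 9, "dy": 0, "dz": 0, "claw": 0},
    {"ax": 0, "ay": 0, "az": 0, "dx": 9, "dy": 0, "dz": 0, "claw": 0},
    {"ax": 0, "ay": 0, "az": 0, "dx": 9, "dy": 0, "dz": 0, "claw": 0},
    {"ax": 0, "ay": 0, "az": 0, "dx": 8, "dy": 0, "dz": 0, "claw": 0},
    {"ax": 0, "ay": 0, "az": 0, "dx": 0, "dy": 0, "dz": -20, "claw": 0},
    {"ax": 0, "ay": 0, "az": 0, "dx": 0, "dy": 0, "dz": -20, "claw": 0}
  ]
}}

```text
time_s: 9.95
tcp_pos: [0.5165, -0.0585, 0.1044]
ee_rot: [[-0.093, -0.996, -0.002], [-0.996, 0.093, -0.0], [0.001, 0.002, -1.0]]
wrist_force: [-0.4, 0.4, -0.2]
gripper_width: 0.005
gripper_force: 0.0
```

```bash
python3 where.py -87.5 34 104; python3 - <<'E'
from h import *
c=capture("scene"); cv2.imwrite("pics/s4.png",cv2.resize(c["frame"][190:400,260:480],None,fx=2.7,fy=2.7))
E
```

```text
t 9.95 tray X,Y [-16.6 -59.9] z 104.4 toolx yaw -95.36 toolz [-2.2e-03 -5.0e-04 -1.0e+00] F [-0.4  0.4 -0.2] w 0.005183746012571491 j [ 11.  20. -24.   0. -46. -17.]
dx -93.9 dy 70.9 dz 0.4
```

View pics/s4.png

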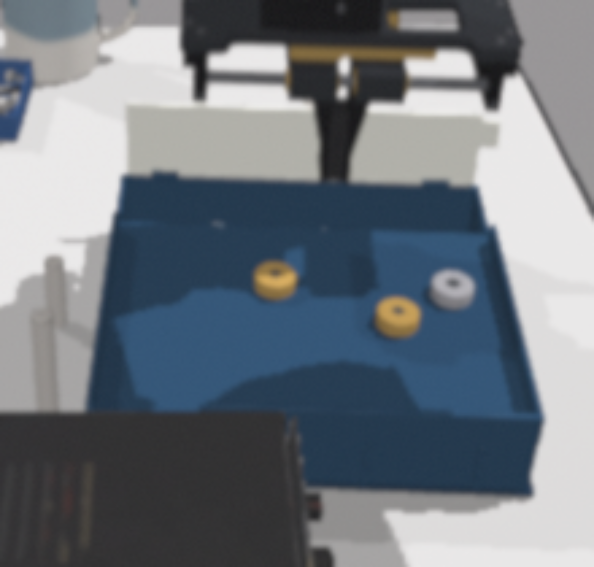

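Three steels are off and both brasses haven't moved. Slivers at (217,223) and (323,228) suggest discs leaning in the trough. Steel_4 next, then a top view of the trough.

>>> {"method": "play_rows", "body": {
  "steps": [
    {"ax": 0, "ay": 0, "az": 0, "dx": -31, "dy": 23, "dz": 0, "claw": 0},
    {"ax": 0, "ay": 0, "az": 0, "dx": -31, "dy": 24, "dz": 0, "claw": 0},
    {"ax": 0, "ay": 0, "az": 0, "dx": -32, "dy": 24, "dz": 0, "claw": 0},
    {"ax": 0, "ay": 0, "az": 0, "dx": 0, "dy": 0, "dz": 18, "claw": 0},
    {"ax": 0, "ay": 0, "az": 0, "dx": 0, "dy": 0, "dz": 15, "claw": 0},
    {"ax": 0, "ay": 0, "az": 0, "dx": 0, "dy": 0, "dz": 7, "claw": 0},
    {"ax": 0, "ay": 0, "az": 0, "dx": 3, "dy": 0, "dz": 0, "claw": 0},
    {"ax": 0, "ay": 0, "az": 0, "dx": 4, "dy": 0, "dz": 0, "claw": 0},
    {"ax": 0, "ay": 0, "az": 0, "dx": 5, "dy": 0, "dz": 0, "claw": 0},
    {"ax": 0, "ay": 0, "az": 0, "dx": 7, "dy": 0, "dz": 0, "claw": 0},
    {"ax": 0, "ay": 0, "az": 0, "dx": 9, "dy": 0, "dz": 0, "claw": 0},
    {"ax": 0, "ay": 0, "az": 0, "dx": 9, "dy": 0, "dz": 0, "claw": 0},
    {"ax": 0, "ay": 0, "az": 0, "dx": 9, "dy": 0, "dz": 0, "claw": 0},
    {"ax": 0, "ay": 0, "az": 0, "dx": 10, "dy": 0, "dz": 0, "claw": 0},
    {"ax": 0, "ay": 0, "az": 0, "dx": 10, "dy": 0, "dz": 0, "claw": 0},
    {"ax": 0, "ay": 0, "az": 0, "dx": 10, "dy": 0, "dz": 0, "claw": 0},
    {"ax": 0, "ay": 0, "az": 0, "dx": 10, "dy": 0, "dz": 0, "claw": 0},
    {"ax": 0, "ay": 0, "az": 0, "dx": 8, "dy": 0, "dz": 0, "claw": 0},
    {"ax": 0, "ay": 0, "az": 0, "dx": 0, "dy": 0, "dz": -25, "claw": 0},
    {"ax": 0, "ay": 0, "az": 0, "dx": 0, "dy": 0, "dz": -35, "claw": 0}
  ]
}}

```text
time_s: 12.0
tcp_pos: [0.4448, -0.052, 0.1236]
ee_rot: [[-0.094, -0.996, -0.006], [-0.996, 0.094, -0.001], [0.002, 0.005, -1.0]]
wrist_force: [1.0, 1.4, -0.3]
gripper_width: 0.006
gripper_force: 0.0
```

>>> {"method": "play_rows", "body": {
  "steps": [
    {"ax": 0, "ay": 0, "az": 0, "dx": 0, "dy": 0, "dz": -40, "claw": 0},
    {"ax": 0, "ay": 0, "az": 0, "dx": 40, "dy": 0, "dz": -10, "claw": 0},
    {"ax": 0, "ay": 0, "az": 0, "dx": 40, "dy": 0, "dz": 0, "claw": 0},
    {"ax": 0, "ay": 0, "az": 0, "dx": 40, "dy": 0, "dz": 0, "claw": 0},
    {"ax": 0, "ay": 0, "az": 0, "dx": 40, "dy": 0, "dz": 0, "claw": 0}
  ]
}}

```text
time_s: 12.5
tcp_pos: [0.431, -0.212, 0.1748]
ee_rot: [[-0.092, -0.996, 0.001], [-0.996, 0.092, 0.0], [-0.0, -0.001, -1.0]]
wrist_force: [0.6, 0.1, -0.2]
gripper_width: 0.002
gripper_force: 0.0
```

```bash
python3 where.py 0 -145 104; python3 - <<'E'
from h import *
import pickle
c=capture("top"); pickle.dump(c,open("top5.pkl","wb")); cv2.imwrite("pics/t5.png",cv2.resize(c["frame"][195:365,165:345],None,fx=3.2,fy=3.2))
E
```

```text
t 12.5 tray X,Y [ -87.4 -220.7] z 174.8 toolx yaw -95.29 toolz [ 5.e-04  0.e+00 -1.e+00] F [ 0.6  0.1 -0.2] w 0.002016786204349229 j [ -7.  11. -25.  -0. -54.   1.]
dx -75.7 dy -87.4 dz 70.8
```

View pics/t5.png

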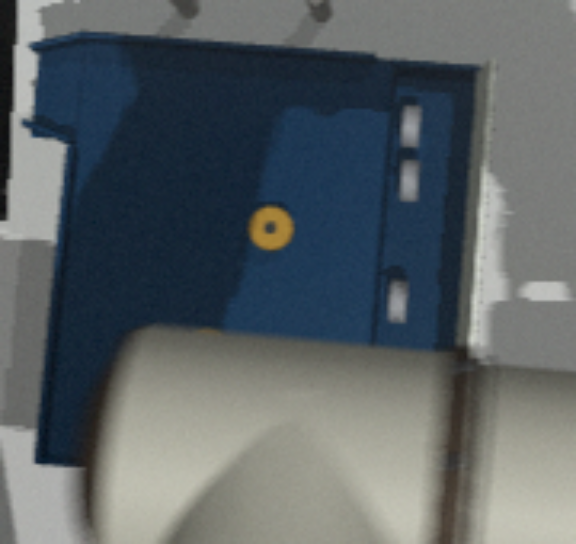

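Top view: three steels stand on edge in the trough against the step at crop (410,125), (408,180), (397,300), well below the lid. The arm hides steel_4, so I move aside to check it before closing.

>>> {"method": "play_rows", "body": {
  "steps": [
    {"ax": 0, "ay": 0, "az": 0, "dx": 0, "dy": -36, "dz": 0, "claw": 0},
    {"ax": 0, "ay": 0, "az": 0, "dx": 0, "dy": -36, "dz": 0, "claw": 0},
    {"ax": 0, "ay": 0, "az": 0, "dx": 0, "dy": -35, "dz": 0, "claw": 0}
  ]
}}

```text
time_s: 12.85
tcp_pos: [0.5389, -0.2212, 0.1745]
ee_rot: [[-0.094, -0.996, -0.0], [-0.996, 0.094, 0.0], [-0.0, 0.0, -1.0]]
wrist_force: [1.2, 0.1, 0.7]
gripper_width: 0.003
gripper_force: 0.0
```

```bash
python3 where.py 20 -150 100; python3 - <<'E'
from h import *
from where import O,A
c=capture("top"); cv2.imwrite("pics/t6.png",cv2.resize(c["frame"][195:365,165:345],None,fx=3.2,fy=3.2))
P=pts(c); T=(P[...,:2]*1000-O)@A.T; z=P[...,2]*1000; hsv=cv2.cvtColor(c["frame"],cv2.COLOR_BGR2HSV)
m=((T[...,1]<-57)&(T[...,1]>-104)&(abs(T[...,0])<118)&(hsv[...,1]<90)&(z<45)).astype(np.uint8)
n,l,st,ce=cv2.connectedComponentsWithStats(m)
for i in range(1,n):
    if st[i,4]>15: k=l==i; print(ce[i].round(),st[i,4],T[k].mean(0).round(1),np.median(z[k]))
k=(abs(T[...,0]-60)<30)&(T[...,1]<-95)&(T[...,1]>-160)
for a in range(55,110,5):
    q=k&(abs(z-a)<2.5); print(a,q.sum(),np.median(T[q][:,1]) if q.any() else None)
E
```

```text
t 12.85 tray X,Y [  20.8 -219.9] z 174.5 toolx yaw -95.38 toolz [-2.e-04  0.e+00 -1.e+00] F [1.2 0.1 0.7] w 0.0034322675182272126 j [ -6.  21. -11.  -0. -58.   1.]
dx -69.9 dy 0.8 dz 74.5
[304. 284.] 31 [ -5.8 -99. ] 7.453611282699946
55 0 None
60 0 None
65 0 None
70 0 None
75 0 None
80 0 None
85 0 None
90 0 None
95 0 None
100 0 None
105 0 None
```

View pics/t6.png

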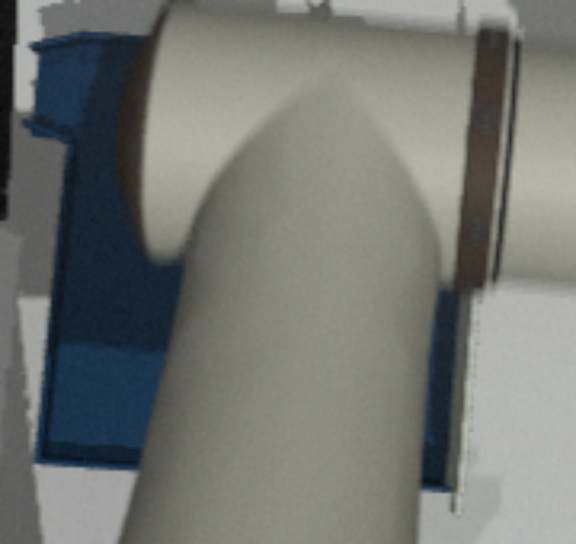

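The arm's elbow covers the trough. I back off further in -y for one clear look.

>>> {"method": "play_rows", "body": {
  "steps": [
    {"ax": 0, "ay": 0, "az": 0, "dx": 40, "dy": 12, "dz": 0, "claw": 0},
    {"ax": 0, "ay": 0, "az": 0, "dx": 40, "dy": 12, "dz": 0, "claw": 0},
    {"ax": 0, "ay": 0, "az": 0, "dx": 40, "dy": 12, "dz": 0, "claw": 0},
    {"ax": 0, "ay": 0, "az": 0, "dx": 40, "dy": 12, "dz": 0, "claw": 0},
    {"ax": 0, "ay": 0, "az": 0, "dx": 40, "dy": 12, "dz": 0, "claw": 0},
    {"ax": 0, "ay": 0, "az": 0, "dx": 40, "dy": 12, "dz": 0, "claw": 0}
  ]
}}

```text
time_s: 13.5
tcp_pos: [0.4428, -0.454, 0.1742]
ee_rot: [[-0.093, -0.996, -0.001], [-0.996, 0.093, 0.0], [-0.0, 0.001, -1.0]]
wrist_force: [1.0, -0.1, 0.2]
gripper_width: 0.009
gripper_force: 0.0
```

```bash
python3 where.py 0 -150 100; cat > chk.py <<'E'
from h import *
from where import O,A
import sys
c=capture("top"); cv2.imwrite(f"pics/{sys.argv[1]}.png",cv2.resize(c["frame"][195:365,165:345],None,fx=3.2,fy=3.2))
P=pts(c); T=(P[...,:2]*1000-O)@A.T; z=P[...,2]*1000; hsv=cv2.cvtColor(c["frame"],cv2.COLOR_BGR2HSV)
m=((T[...,1]<-50)&(T[...,1]>-104)&(abs(T[...,0])<114)&(hsv[...,1]<110)&(z<45)).astype(np.uint8)
n,l,st,ce=cv2.connectedComponentsWithStats(m)
for i in range(1,n):
    if st[i,4]>5: k=l==i; print(ce[i].round(),st[i,4],T[k].mean(0).round(1),np.median(z[k]))
b=(hsv[...,0]>10)&(hsv[...,0]<35)&(hsv[...,1]>110)&(T[...,1]>-60)&(T[...,1]<110)&(abs(T[...,0])<114)&(z<65)
n,l,st,ce=cv2.connectedComponentsWithStats(b.astype(np.uint8))
for i in range(1,n):
    if st[i,4]>60: k=l==i; print("brass",T[k].mean(0).round(1),np.median(z[k]),st[i,4])
for a in range(50,110,6):
    q=(abs(T[...,0])<100)&(T[...,1]<-50)&(T[...,1]>-160)&(abs(z-a)<3)&(hsv[...,1]<110); print(a,q.sum(),np.median(T[q][:,1]).round(1) if q.any() else None)
E
python3 chk.py t7
```

```text
t 13.5 tray X,Y [ -53.1 -460.6] z 174.2 toolx yaw -95.32 toolz [-6.e-04  5.e-04 -1.e+00] F [ 1.  -0.1  0.2] w 0.008978793274100541 j [-31.  26.  -3.  -0. -61.  26.]
dx -310.6 dy -53.1 dz 74.2
[300. 231.] 356 [ 92.9 -82.5] 8.931605443878832
[300. 241.] 9 [ 74.7 -84.2] 8.446092515737691
[295. 251.] 138 [ 54.5 -77.3] 24.057426993063125
[306. 258.] 21 [ 43.5 -99.3] 8.808871274970764
[307. 266.] 6 [  28.9 -100.8] 9.258131245974077
[305. 282.] 9 [  -1.8 -100.2] 8.924904634169506
[289. 288.] 94 [-16.2 -71.4] 29.274898400656113
[286. 328.] 95 [-87.4 -72.3] 30.32797725509728
brass [17.7  1.2] 56.397431159076476 137
brass [-52.1  30.5] 56.40474105651144 140
50 59 -106.8
56 57 -107.8
62 58 -108.6
68 47 -109.4
74 53 -110.1
80 54 -110.9
86 59 -111.7
92 92 -112.7
98 179 -114.6
104 95 -115.0
```

View pics/t7.png

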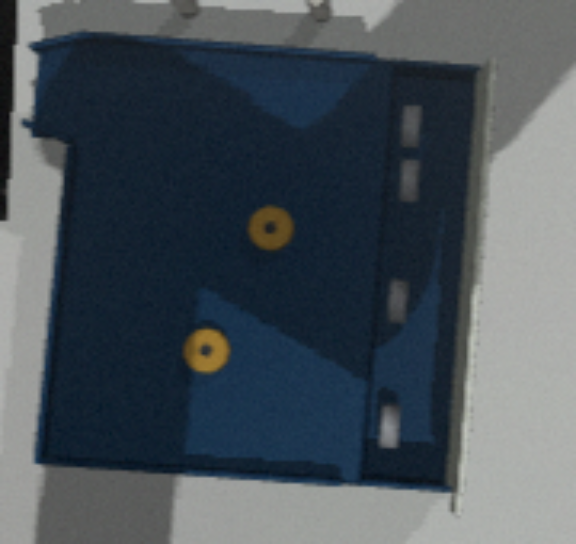

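All four steels stand in the trough (tray x 93, 54, -16, -87; Y around -71 to -77; tops below z 35). Both brasses are unmoved at (17.7,1.2) and (-52.1,30.5), and the lid leans out at about 1.7 rad. I go to its outer side.

>>> {"method": "play_rows", "body": {
  "steps": [
    {"ax": 0, "ay": 0, "az": 0, "dx": -31, "dy": -5.3, "dz": 0, "claw": 0},
    {"ax": 0, "ay": 0, "az": 0, "dx": -31, "dy": -5.3, "dz": 0, "claw": 0},
    {"ax": 0, "ay": 0, "az": 0, "dx": -31, "dy": -5.3, "dz": 0, "claw": 0},
    {"ax": 0, "ay": 0, "az": 0, "dx": -31, "dy": -5.3, "dz": 0, "claw": 0},
    {"ax": 0, "ay": 0, "az": 0, "dx": -31, "dy": -5.3, "dz": 0, "claw": 0},
    {"ax": 0, "ay": 0, "az": 0, "dx": -31, "dy": -5.3, "dz": 0, "claw": 0},
    {"ax": 0, "ay": 0, "az": 0, "dx": -31, "dy": -5.3, "dz": 0, "claw": 0},
    {"ax": 0, "ay": 0, "az": 0, "dx": -31, "dy": -5.3, "dz": 0, "claw": 0},
    {"ax": 0, "ay": 0, "az": 0, "dx": -31, "dy": -5.3, "dz": 0, "claw": 0},
    {"ax": 0, "ay": 0, "az": 0, "dx": -31, "dy": -5.3, "dz": 0, "claw": 0},
    {"ax": 0, "ay": 0, "az": 0, "dx": 0, "dy": 0, "dz": 20, "claw": 0},
    {"ax": 0, "ay": 0, "az": 0, "dx": 0, "dy": 0, "dz": 24, "claw": 0},
    {"ax": 0, "ay": 0, "az": 0, "dx": 0, "dy": 0, "dz": 20, "claw": 0},
    {"ax": 0, "ay": 0, "az": 0, "dx": 0, "dy": 0, "dz": 10, "claw": 0},
    {"ax": 0, "ay": 0, "az": 0, "dx": 0, "dy": 0, "dz": 0, "claw": 0}
  ]
}}

```text
time_s: 15.05
tcp_pos: [0.5246, -0.1489, 0.0991]
ee_rot: [[-0.093, -0.996, -0.004], [-0.996, 0.093, 0.0], [0.0, 0.004, -1.0]]
wrist_force: [-0.6, 0.8, -0.5]
gripper_width: 0.009
gripper_force: 0.0
```

```bash
python3 where.py 0 -119 101
```

```text
t 15.05 tray X,Y [  -0.2 -149.1] z 99.1 toolx yaw -95.33 toolz [-3.5e-03  1.0e-04 -1.0e+00] F [-0.6  0.8 -0.5] w 0.008792709488059986 j [  1.  23. -21.  -0. -47.  -7.]
dx -30.1 dy -0.2 dz -1.9
```

>>> {"method": "play_rows", "body": {
  "steps": [
    {"ax": 0, "ay": 0, "az": 0, "dx": -6, "dy": 0, "dz": -0.4, "claw": 0},
    {"ax": 0, "ay": 0, "az": 0, "dx": -6, "dy": 0, "dz": -0.4, "claw": 0},
    {"ax": 0, "ay": 0, "az": 0, "dx": -6, "dy": 0, "dz": -0.4, "claw": 0},
    {"ax": 0, "ay": 0, "az": 0, "dx": -6, "dy": 0, "dz": -0.4, "claw": 0},
    {"ax": 0, "ay": 0, "az": 0, "dx": -6, "dy": 0, "dz": -0.4, "claw": 0},
    {"ax": 0, "ay": 0, "az": 0, "dx": -5, "dy": 0, "dz": 0.5, "claw": 0},
    {"ax": 0, "ay": 0, "az": 0, "dx": -5, "dy": 0, "dz": 0.5, "claw": 0},
    {"ax": 0, "ay": 0, "az": 0, "dx": -4.6, "dy": 0, "dz": 1.7, "claw": 0},
    {"ax": 0, "ay": 0, "az": 0, "dx": -4.6, "dy": 0, "dz": 1.7, "claw": 0},
    {"ax": 0, "ay": 0, "az": 0, "dx": -4, "dy": 0, "dz": 2.8, "claw": 0},
    {"ax": 0, "ay": 0, "az": 0, "dx": -4, "dy": 0, "dz": 2.8, "claw": 0},
    {"ax": 0, "ay": 0, "az": 0, "dx": -3.2, "dy": 0, "dz": 3.8, "claw": 0},
    {"ax": 0, "ay": 0, "az": 0, "dx": -3.2, "dy": 0, "dz": 3.8, "claw": 0},
    {"ax": 0, "ay": 0, "az": 0, "dx": -2.1, "dy": 0, "dz": 4.5, "claw": 0},
    {"ax": 0, "ay": 0, "az": 0, "dx": -2.1, "dy": 0, "dz": 4.5, "claw": 0},
    {"ax": 0, "ay": 0, "az": 0, "dx": -1, "dy": 0, "dz": 3.6, "claw": 0},
    {"ax": 0, "ay": 0, "az": 0, "dx": -1, "dy": 0, "dz": 3.6, "claw": 0},
    {"ax": 0, "ay": 0, "az": 0, "dx": 0, "dy": 0, "dz": 0, "claw": 0}
  ]
}}

```text
time_s: 16.85
tcp_pos: [0.5318, -0.0793, 0.0681]
ee_rot: [[-0.093, -0.996, -0.001], [-0.996, 0.093, -0.0], [0.0, 0.001, -1.0]]
wrist_force: [-0.6, -0.2, -0.9]
gripper_width: 0.005
gripper_force: 0.0
```

```bash
python3 where.py 0 -74 64.5
```

```text
t 16.85 tray X,Y [  0.5 -79.2] z 68.1 toolx yaw -95.33 toolz [-0.0012 -0.     -1.    ] F [-0.6 -0.2 -0.9] w 0.004559506827251576 j [  9.  24. -24.  -0. -42. -14.]
dx -5.2 dy 0.5 dz 3.6
```

>>> {"method": "play_rows", "body": {
  "steps": [
    {"ax": 0, "ay": 0, "az": 0, "dx": -3, "dy": 0, "dz": 1.5, "claw": 0},
    {"ax": 0, "ay": 0, "az": 0, "dx": -3, "dy": 0, "dz": 1.3, "claw": 0},
    {"ax": 0, "ay": 0, "az": 0, "dx": 0, "dy": 0, "dz": 0.6, "claw": 0},
    {"ax": 0, "ay": 0, "az": 0, "dx": 0, "dy": 0, "dz": 0.3, "claw": 0},
    {"ax": 0, "ay": 0, "az": 0, "dx": 0, "dy": 0, "dz": 0, "claw": 0}
  ]
}}

```text
time_s: 17.35
tcp_pos: [0.5328, -0.0733, 0.0651]
ee_rot: [[-0.093, -0.996, 0.0], [-0.996, 0.093, 0.0], [-0.0, -0.0, -1.0]]
wrist_force: [0.2, 0.2, -0.3]
gripper_width: 0.002
gripper_force: 0.0
```

```bash
python3 where.py 0 -74 64
```

```text
t 17.35 tray X,Y [  1.  -73.1] z 65.1 toolx yaw -95.32 toolz [ 2.e-04  0.e+00 -1.e+00] F [ 0.2  0.2 -0.3] w 0.002230959883283666 j [  9.  25. -24.  -0. -41. -15.]
dx 0.9 dy 1.0 dz 1.1
```

>>> {"method": "play_rows", "body": {
  "steps": [
    {"ax": 0, "ay": 0, "az": 0, "dx": 0, "dy": 0, "dz": 0.4, "claw": 0},
    {"ax": 0, "ay": 0, "az": 0, "dx": 0, "dy": 0, "dz": 0.4, "claw": 0},
    {"ax": 0, "ay": 0, "az": 0, "dx": 0, "dy": 0, "dz": 0, "claw": 0}
  ]
}}

```text
time_s: 17.65
tcp_pos: [0.5328, -0.0733, 0.0649]
ee_rot: [[-0.093, -0.996, 0.0], [-0.996, 0.093, -0.0], [0.0, -0.0, -1.0]]
wrist_force: [-2.2, 1.1, 4.6]
gripper_width: 0.006
gripper_force: 2.5
```

```bash
python3 where.py
```

```text
t 17.65 tray X,Y [  1.  -73.2] z 64.9 toolx yaw -95.31 toolz [ 2.e-04 -1.e-04 -1.e+00] F [-2.2  1.1  4.6] w 0.005566551129735878 j [  9.  25. -24.   0. -41. -15.]
```

Contact comes at tip z≈50.9 mm, 4.6 N and no further travel, so the lid is at its stop. One more slight press, then straight up and clear.

>>> {"method": "play_rows", "body": {
  "steps": [
    {"ax": 0, "ay": 0, "az": 0, "dx": 0, "dy": 0, "dz": 0.3, "claw": 0},
    {"ax": 0, "ay": 0, "az": 0, "dx": 0, "dy": 0, "dz": 0, "claw": 0},
    {"ax": 0, "ay": 0, "az": 0, "dx": 0, "dy": 0, "dz": -10, "claw": 0},
    {"ax": 0, "ay": 0, "az": 0, "dx": 0, "dy": 0, "dz": -30, "claw": 0},
    {"ax": 0, "ay": 0, "az": 0, "dx": 0, "dy": 0, "dz": -40, "claw": 0},
    {"ax": 0, "ay": 0, "az": 0, "dx": 0, "dy": 0, "dz": -40, "claw": 0},
    {"ax": 0, "ay": 0, "az": 0, "dx": 40, "dy": 5, "dz": 0, "claw": 0},
    {"ax": 0, "ay": 0, "az": 0, "dx": 40, "dy": 5, "dz": 0, "claw": 0},
    {"ax": 0, "ay": 0, "az": 0, "dx": 40, "dy": 5, "dz": 0, "claw": 0},
    {"ax": 0, "ay": 0, "az": 0, "dx": 40, "dy": 5, "dz": 0, "claw": 0},
    {"ax": 0, "ay": 0, "az": 0, "dx": 40, "dy": 5, "dz": 0, "claw": 0},
    {"ax": 0, "ay": 0, "az": 0, "dx": 40, "dy": 5, "dz": 0, "claw": 0},
    {"ax": 0, "ay": 0, "az": 0, "dx": 40, "dy": 5, "dz": 0, "claw": 0},
    {"ax": 0, "ay": 0, "az": 0, "dx": 40, "dy": 5, "dz": 0, "claw": 0},
    {"ax": 0, "ay": 0, "az": 0, "dx": 40, "dy": 5, "dz": 0, "claw": 0},
    {"ax": 0, "ay": 0, "az": 0, "dx": 30, "dy": 5, "dz": 0, "claw": 0},
    {"ax": 0, "ay": 0, "az": 0, "dx": 0, "dy": 0, "dz": 0, "claw": 0}
  ]
}}

```text
time_s: 19.35
tcp_pos: [0.4453, -0.4603, 0.1835]
ee_rot: [[-0.097, -0.995, -0.0], [-0.995, 0.097, -0.0], [0.001, 0.0, -1.0]]
wrist_force: [0.3, 0.4, -0.3]
gripper_width: 0.0
gripper_force: 0.0
```

```bash
python3 where.py; python3 chk.py t9; python3 - <<'E'
from h import *
from where import O,A
c=capture("top"); P=pts(c); T=(P[...,:2]*1000-O)@A.T; z=P[...,2]*1000
for y in (-102,-90,-75,-62): q=(abs(T[...,1]-y)<3)&(abs(T[...,0])<105)&(z<80); print(y,q.sum(),np.median(z[q]).round(2))
E
```

```text
t 19.35 tray X,Y [ -50.1 -466.6] z 183.5 toolx yaw -95.59 toolz [-4.e-04 -5.e-04 -1.e+00] F [ 0.3  0.4 -0.3] w 0.00012929243463624885 j [-31.  26.  -2.   0. -63.  26.]
brass [17.6  1.2] 56.1875985633567 132
brass [-52.1  30.5] 56.167211086887605 139
50 2902 -83.7
56 590 -86.9
62 0 None
68 0 None
74 0 None
80 0 None
86 0 None
92 0 None
98 0 None
104 0 None
-102 394 50.78
-90 394 51.01
-75 388 50.74
-62 390 51.36
```

View pics/t9.png

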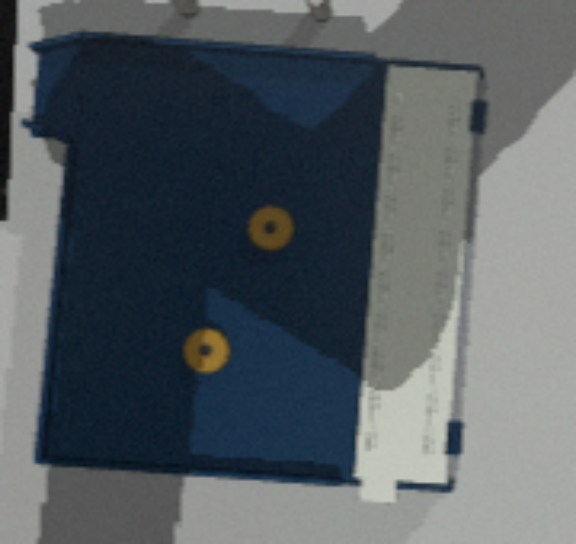

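The lid lies flat (z 50.8 to 51.4 mm, within about 0.015 rad). Both brasses are in place, the posts have not moved and the arm is clear, so I hand in.

```bash
python3 -c "
from station import *
print(finish_job())"
```

```text
the job is handed in; nothing more can be done
None
```

I swept all four steel spacers into the trough and pushed the lid shut over them; both brass spacers stayed on the platform, the arm kept clear of the bystanders, and the job is handed in (about 19 s used; the hand-in gave no verdict).

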